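# Shut the receipt printer and hold it in its mounting corner

### The arm

A 6-joint arm with a two-finger parallel gripper is mounted at the origin on a cart in front of the work surface, level with it; the furniture and walls round the work are solid. World frame = base frame: x ahead of the robot, y to its left, z up, the work surface at z = 0. Lengths are in m, angles in rad, forces in N, time in s.
With the tool pointing down it reaches from about 0.25 to 0.725 m from the base axis. Payload 4 kg.
Tool frame: the origin (TCP) lies where the fingers leave the gripper's body, on its centre line; the fingertips stand r.nose_length ahead of it and the grasp point (between the pads) lies 54 mm ahead of it (r.nose_length is the distance from the TCP to the fingertips, in m); z points along the fingers, y is the line along which they close (so a half turn about z gives the same grasp; the last joint's range is limited). The gripper opens to 85 mm and grips with 20 to 120 N. Pads are 22 mm wide; open, the fingers measure 114 mm over their backs; the gripper's body (76 mm by 85 mm) begins 54 mm behind the grasp point. The pads swing forward as they close: fully open they stand 13 mm farther back than shut.
Start: joints at [1.247, 0.241, 0.005, 1.335, 0, 1.571], TCP at [0.159, 0.474, 0.304] pointing down, gripper open.
Joint ranges: [-2.72, 2.72], [-1.05, 1.87], [-1.09, 1.28], [-1.99, 2.15], [-1.42, 1.44], [-3.14, 3.14]. Speed limits (rad/s): [2.79, 2.79, 3.14, 3.14, 3.14, 3.14].

### API

Orientations are given as a unit quaternion [x, y, z, w].
In Python, from rig import r gives the robot as it stands.
- The arm moves only by the tool send_rows, never from a script. Its argument "plan" is a list of rows, each a list of 7 numbers: the shift along the tool's x, y, z each as a share of 0.2 m, from -1 to 1, then the turn, a rotation vector about the tool's x, y, z each as a share of 180 degrees, from -1 to 1, then the opening, from 0 (shut) to 1 (fully open). A call has 1 to 12 rows; each row is the pose to reach, as a shift and turn from the pose commanded when the call began, along the tool's axes at that moment, turning the shorter way round; what a row does not reach only later rows make up. A row lasts 1/10 s, in which the tool goes at most 50 mm and 8.59 degrees, less where a joint would pass 70% of its speed; a pose out of reach is approached as far as the arm can. A call with a number of a shift or a turn outside -1 to 1 is refused whole. A call with a gripper value outside its range is refused whole. The fingers move at their own pace and stop on an object; the grip force is fixed at half the most. Time passes only in rows, so rows that repeat a pose let the fingers close. It gives the time, the measured TCP pose, the force, the opening and the grip force at its end, in the units of the state.
- r.read_state(): the state, without advancing time (a new reading comes with each control period).
- r.camera(name): name is "scene" or "top" or "wrist"; returns the picture (400x640x3 uint8, blue, green, red); there is no depth.
- r.camera_params(name): a dict with "mtx" (3x3 intrinsics, pixels), "dist_coeffs" ([k1, k2, p1, p2, k3] as OpenCV has them; the pictures are not rectified), "world_from_camera" (4x4, takes a point from camera to world coordinates). Camera axes: x right, y up, looking along -z (the intrinsics and any distortion apply to the point x, -y, -z); pixel columns grow to the right and rows downward; lengths in m; the calibration is good to about 2 mm. A picture is of the moment at which its call begins: read the wrist's pose just before it. camera_params takes no time and is no camera call; for the wrist camera it gives the pose at the moment of the call.
- r.sign_off(): hands the job in; it is judged then, once.
Trained networks look in the newest picture that a camera, given by its name, has taken for a name from the list of things; names that differ only in an ending like _2 or _b are one class to them, and where a whole thing is asked for, a point or a joint stands for the part that bears it (a point fixed in the world has none). Each returns a list of dicts, best first, with "p" (0 to 1); they miss things now and then, are a little off and sometimes report something else, mostly with a low value. They report only what shows in the picture. A call takes as long as a camera call.
- r.spot_in(target, camera): "centre" ([x, y, z] in m, in world coordinates, good to about 4 mm: the middle of the surface that is visible of it).
- r.outline_of(target, camera): "mask" (400x640 bool, what is visible of it).
The state is a dict: "time_s": time; "joint_positions": joint angles; "dq": joint speeds; "effort": joint torques, N m; "position": TCP position; "ee_rot": TCP orientation; "contact_force": force on the tool from outside, world axes, zero at the start; "moment": the same for the moment, N m; "finger_gap": finger opening in m; "gripper_force": force on a finger pad.
Only numpy, scipy, OpenCV 4.12 (cv2) and the standard library are available. Lean on these libraries where they do the work, as an engineer would, in place of code of your own. Each camera call takes 0.05 s, during which the arm holds its last target. There are 200 camera calls.

### The job

Fold the open paper lid of the receipt printer shut, then bring the printer into the steel mounting corner on the counter, standing flat on the counter with its back (lid hinge) end against the end stop and its long side against the two side tabs. Press it firmly home against both stops at once and finish while still holding it pressed there, lid shut, as for a colleague who is about to fix it; do not let go. Leave everything else on the counter where it is.

Things in the scene. Friction and masses are not known exactly. Their poses are not given: they have to be found in the camera images.
- printer: the receipt printer: a loose grey box, 130 mm long (its x), 60 mm wide (its y), 50 mm tall, 0.3 to 0.65 kg, on four smooth glide feet 2 mm tall (friction 0.2 to 0.3 on the counter). Origin: centre of its underside; x points to its back end (the hinge end of its lid), z up. Front end at x = -65 mm (key and lights on top there), back end at x = +65 mm. Grip it across the 60 mm, best at mid-length.
- printer_back (a point): point on the printer at the bottom middle of its back end face (65 mm behind its origin); same axes as the printer
- paper_lid (a joint): angle of the printer's paper lid: 0 = closed, flush with the front part of the top; it starts between 0.5 and 1.0 rad open and goes to 1.3 rad. Stiff hinge (0.03 N m): it stays where it is left. Pushing straight down on its upper face, about 25 mm in front of the hinge line, folds it shut with 1 to 2 N.
- lid_hinge (a point): middle of the lid's hinge line, which runs across the printer (its y) at the back end: 62 mm behind the printer's origin, 45 mm above its underside; fixed to the printer
- lid_edge (a point): middle of the lid's free edge, 75 mm from the hinge; the lid is a flat plate 76 x 56 x 5 mm hinged at the back, free edge towards the front; closed, its top lies 50 mm above the underside
- bracket: the steel mounting corner, fixed to the counter: two flat flanges 3 mm thick and 26 mm wide with screws, forming an L, each with an upright stop along its inner edge; there is no floor plate, so the printer stands on the counter itself. Origin: on the counter at the centre of the 130 x 60 mm footprint that the printer fills when it is home; x points to the end stop, y to the side stop, z up. Home means that the printer's origin and axes coincide with these.
- end_stop: the single upright plate of the bracket, 60 mm wide, 5 mm thick, 30 mm tall, for the printer's back end; its inner face is the plane x = +65 mm of the bracket. Polished: friction of the printer on the stops is 0.2 to 0.3. About 10 N on each stop is a firm press. Origin and axes as the bracket's
- side_stop: the two upright tabs of the bracket, each 26 mm long, 5 mm thick, 30 mm tall, for the printer's long side; their inner faces are the plane y = +30 mm of the bracket, centred at x = -52 and +52 mm, so that 78 mm between them stay open for a finger (over the 3 mm flange). Origin and axes as the bracket's
- soda_can: bystander, not to be disturbed: drinks can, 53 mm across, 134 mm tall
- sugar_tub: bystander, not to be disturbed: small round tub with foil top, 72 mm across, 72 mm tall
- white_carton: bystander, not to be disturbed: plain white upright carton, 34 x 115 x 205 mm
- cap_blue_1: bystander, not to be disturbed: bottle cap lying on the counter, 31 mm across, 14 mm tall
- pen_orange_1: bystander, not to be disturbed: pen lying along the front edge of the counter, 139 mm long, 12 mm thick
- keys: bystander, not to be disturbed: bunch of keys, lying, 84 x 118 x 8 mm
- sweet_bar_1: bystander, not to be disturbed: wrapped sweet bar lying flat, 43 x 147 x 12 mm

How it is judged:
On the way, in this order (a step that is already met when the one before it is completed fails the run):
1. the printer's paper lid is shut (value of joint paper_lid below 0.08 rad), for 0.2 s.
2. the printer is home in the corner, pressed against both stops at once (x of printer_back in the frame of bracket above 0.061 m and y of each of printer, printer_back in the frame of bracket above -0.004 m and angle between the x axis of printer and the x axis of bracket, either way round below 0.06 rad and angle between printer's own z axis and vertical below 0.06 rad and height (world z) of printer below 0.006 m and value of joint paper_lid below 0.08 rad and contact force between printer and end_stop above 1.5 N and contact force between printer and side_stop above 1.5 N), for 0.2 s.
At the end, for the whole second after the job is handed in: Fingers still hold the printer: flat on the counter (6 mm, 0.06 rad), lid within 0.08 rad of shut, back end within 4 mm of the end stop, long side within 4 mm of the side tabs, square within 0.06 rad, pressing more than 1.5 N on the end stop and on the side tabs through the last second (all of step 2 and contact force between the fingers and printer above 1 N); the arm keeps its last pose, push and grip.
It fails at once if a bystander on the counter was shifted by more than 30 mm (distance of any of soda_can, sugar_tub, white_carton, cap_blue_1, pen_orange_1, keys, sweet_bar_1 from where it was at the start of the episode above 0.03 m).
It also fails if it takes over 64 s, if anything falls off the work surface, if the arm or the gripper's body presses on something with over 40 N, if the wrist force passes 120 N, or if a joint passes its speed limit or range.

## Working session

There is one attempt and no reset: what is moved stays moved. The work goes in short steps, Python scripts to look and compute and a tool call to move; the robot and the scene stay as the last step left them, time stands still between calls to the robot, and variables do not carry over. Pictures are saved under pics/ and viewed, at most 10 in all, crops included, and the job is handed in when it is done.

Besides the shell and the picture viewer there is one more tool, called as a command line: name --pt "numbers of a row" for each row, then --argument value for the rest. send_rows: Moves the arm, as the interface text tells. Its arguments: {"type":"object","properties":{"plan":{"type":"array","items":{"type":"array","items":{"type":"number"}}}},"required":["plan"]}

```bash
ls; mkdir -p pics; python3 - <<'E'
from rig import r
import cv2
s=r.read_state();print({k:s[k] for k in('time_s','position','ee_rot','contact_force','finger_gap')},r.nose_length)
for c in("scene","top"):
    im=r.camera(c);cv2.imwrite(f"pics/{c}0.png",im)
    for n in("printer","lid_edge","lid_hinge","bracket","end_stop","side_stop","soda_can","sugar_tub","white_carton","cap_blue_1","keys","sweet_bar_1"):
        for d in r.spot_in(n,c)[:2]:print(c,n,[round(float(x),3) for x in d['centre']],round(d['p'],2))
print(r.camera_params("top"))
E
```

```text
pics
{'time_s': 0.0, 'position': array([0.15892791, 0.47354898, 0.30299938]), 'ee_rot': array([ 1.61188676e-01,  9.86923031e-01, -1.05472751e-03, -1.68987647e-04]), 'contact_force': array([-0.16697927, -0.65547661,  0.30502022]), 'finger_gap': 0.08553432692073445} 0.0726
scene printer [0.434, -0.352, 0.038] 0.8
scene printer [0.573, -0.329, 0.016] 0.31
scene lid_edge [0.446, -0.38, 0.106] 0.56
scene lid_hinge [0.436, -0.349, 0.038] 0.8
scene bracket [0.572, -0.195, 0.003] 0.85
scene end_stop [0.564, -0.231, 0.017] 0.55
scene side_stop [0.541, -0.124, 0.015] 0.7
scene soda_can [0.554, -0.467, 0.094] 0.71
scene sugar_tub [0.615, -0.374, 0.069] 0.88
scene white_carton [0.71, -0.277, 0.125] 0.66
scene keys [0.391, -0.505, 0.004] 0.95
scene keys [0.432, -0.351, 0.039] 0.26
scene sweet_bar_1 [0.479, -0.568, 0.005] 0.83
top printer [0.452, -0.359, 0.05] 0.82
top lid_edge [0.459, -0.393, 0.082] 0.82
top lid_hinge [0.448, -0.358, 0.052] 0.85
top bracket [0.579, -0.201, 0.002] 0.78
top bracket [0.444, -0.357, 0.052] 0.59
top end_stop [0.477, -0.57, 0.006] 0.36
top side_stop [0.551, -0.126, 0.0
[... 162 characters left out ...]
6, 0.197] 0.62
top white_carton [0.445, -0.36, 0.052] 0.17
top cap_blue_1 [0.578, -0.327, 0.015] 0.54
top keys [0.394, -0.51, 0.002] 0.78
top sweet_bar_1 [0.479, -0.568, 0.008] 0.71
{'mtx': array([[464.73639465,   0.        , 317.99674547],
       [  0.        , 464.73639465, 208.28756862],
       [  0.        ,   0.        ,   1.        ]]), 'dist_coeffs': array([-0.09153858,  0.        ,  0.        ,  0.        ,  0.        ]), 'world_from_camera': array([[ 0.02033462,  0.99927767, -0.03210366,  0.47545637],
       [-0.99975662,  0.02059817,  0.00790018, -0.34373035],
       [ 0.00855575,  0.0319352 ,  0.99945332,  0.92299577],
       [ 0.        ,  0.        ,  0.        ,  1.        ]])}
```

View pics/top0.png

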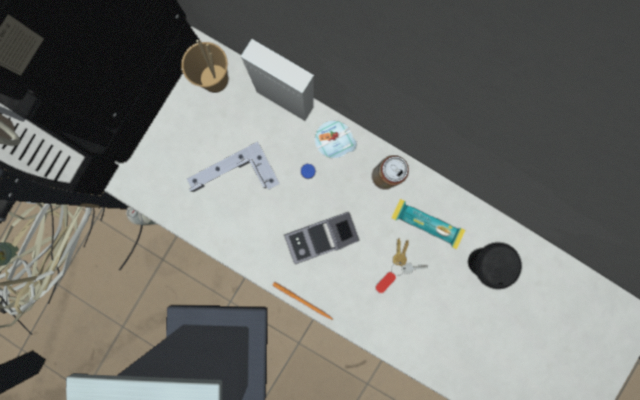

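View pics/scene0.png

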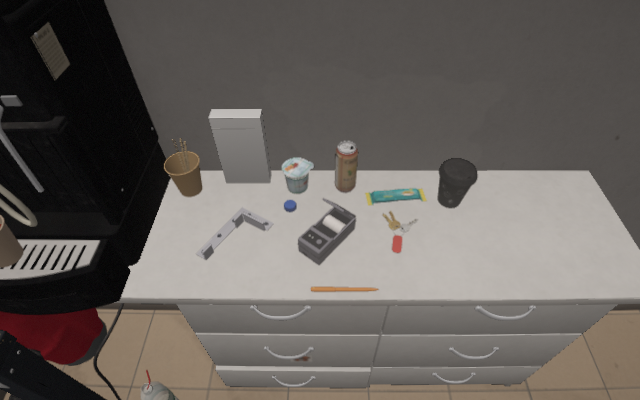

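The top view shows the bracket's L with its corner at about (258,148), its long arm running to (192,185) and its short arm to (272,186). The printer's front end is at about (290,248) and its back at (352,228). I'll zoom in for corner pixels.

```bash
python3 - <<'E'
import cv2
im=cv2.imread("pics/top0.png")
c=im[135:275,175:370]
cv2.imwrite("pics/crop.png",cv2.resize(c,None,fx=4,fy=4,interpolation=cv2.INTER_CUBIC))
E
```

```text
(no output)
```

View pics/crop.png

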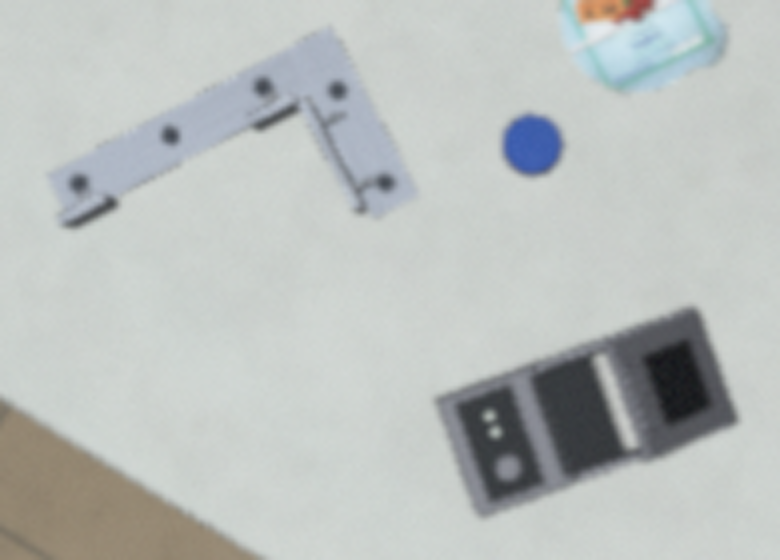

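```bash
cat > h.py <<'E'
from rig import r
import numpy as np,cv2
from scipy.spatial.transform import Rotation as R
def px2w(cam,px,z,P=None):
    P=P or r.camera_params(cam);px=np.array(px,float).reshape(-1,1,2)
    n=cv2.undistortPoints(px,P['mtx'],P['dist_coeffs'])[:,0]
    T=P['world_from_camera'];d=np.c_[n[:,0],-n[:,1],-np.ones(len(n))]@T[:3,:3].T
    o=T[:3,3];return o+d*((z-o[2])/d[:,2])[:,None]
def fit(local,w): # 2D rigid
    l=np.array(local,float);w=np.array(w)[:,:2];a=l-l.mean(0);b=w-w.mean(0)
    th=np.arctan2((a[:,0]*b[:,1]-a[:,1]*b[:,0]).sum(),(a*b).sum())
    c,s=np.cos(th),np.sin(th);M=np.array([[c,-s],[s,c]])
    t=w.mean(0)-M@l.mean(0);return t,th,(w-(l@M.T+t))
def c2i(p,s=4,o=(175,135)): return (np.array(p,float)+.5)/s-.5+np.array(o)
E
python3 - <<'E'
from h import *
np.set_printoptions(precision=4,suppress=True)
b=px2w("top",c2i([(332,28),(48,177),(415,195)]),.003)
print(b);print(fit([(.091,.056),(-.065,.056),(.091,-.03)],b))
p=px2w("top",c2i([(437,400),(480,517),(695,308),(737,420)]),.05)
print(p);print(fit([(-.065,.03),(-.065,-.03),(.065,.03),(.065,-.03)],p))
print(r.spot_in("pen_orange_1","top")[:1])
E
```

```text
[[ 0.6355 -0.2279  0.003 ]
 [ 0.5583 -0.0877  0.003 ]
 [ 0.5528 -0.2714  0.003 ]]
(array([ 0.5398, -0.174 ]), np.float64(-1.0843855995041725), array([[ 0.0036,  0.0003],
       [-0.0006,  0.0026],
       [-0.003 , -0.0029]]))
[[ 0.4527 -0.2876  0.05  ]
 [ 0.3984 -0.3089  0.05  ]
 [ 0.4984 -0.4079  0.05  ]
 [ 0.4462 -0.4286  0.05  ]]
(array([ 0.4489, -0.3583]), np.float64(-1.198588519676174), array([[-0.0005, -0.0008],
       [ 0.001 , -0.0003],
       [-0.0021,  0.    ],
       [ 0.0016,  0.0011]]))
[{'centre': [0.3234, -0.3196, 0.0065], 'p': 0.77}]
```

send_rows --pt "-0.14 -0.18 0 0 0 0 1" --pt "-0.28 -0.36 0 0 0 0 1" --pt "-0.42 -0.54 0 0 0 0 0.5" --pt "-0.56 -0.72 0 0 0 0 0" --pt "-0.7 -0.9 0 0 0 0 0"

```text
time_s: 1.85
position: [0.2347, 0.2572, 0.304]
ee_rot: [0.161, 0.987, 0.0, 0.0]
contact_force: [1.8, 0.6, 0.8]
finger_gap: 0.044
gripper_force: 0.0
```

send_rows --pt "-0.14 -0.18 0 0 0 0 0" --pt "-0.28 -0.36 0 0 0 0 0" --pt "-0.42 -0.54 0 0 0 0 0" --pt "-0.56 -0.72 0 0 0 0 0" --pt "-0.7 -0.9 0 0 0 0 0"

```text
time_s: 2.35
position: [0.3102, 0.0419, 0.3044]
ee_rot: [0.161, 0.987, 0.0, 0.001]
contact_force: [0.6, -0.0, -0.2]
finger_gap: 0.0
gripper_force: 0.0
```

send_rows --pt "-0.14 -0.18 0 0 0 0 0" --pt "-0.28 -0.36 0 0 0 0 0" --pt "-0.42 -0.54 0 0 0 0 0" --pt "-0.56 -0.72 0 0 0 0 0" --pt "-0.7 -0.9 0 0 0 0 0"

```text
time_s: 2.85
position: [0.3856, -0.1737, 0.3041]
ee_rot: [0.162, 0.987, 0.0, 0.0]
contact_force: [1.1, 1.0, 0.4]
finger_gap: 0.0
gripper_force: 0.0
```

send_rows --pt "-0.14 -0.18 0 0 0 0.04 0" --pt "-0.28 -0.36 0 0 0 0.08 0" --pt "-0.42 -0.54 0 0 0 0.12 0" --pt "-0.56 -0.72 0 0 0 0.16 0" --pt "-0.7 -0.9 0 0 0 0.2 0" --pt "-0.71 -0.92 0 0 0 0.24 0" --pt "-0.71 -0.92 0 0 0 0.278 0" --pt "-0.71 -0.92 0 0 0 0.278 0"

```text
time_s: 3.65
position: [0.4614, -0.3918, 0.3031]
ee_rot: [0.564, 0.826, 0.0, -0.001]
contact_force: [-0.3, 0.1, 0.9]
finger_gap: 0.0
gripper_force: 0.0
```

```bash
python3 - <<'E'
from h import *
s=r.read_state();print(s['position'],s['ee_rot'],s['time_s'],s['contact_force'],s['finger_gap'],r.nose_length)
m=R.from_quat(s['ee_rot']).as_matrix();print(m.round(3),np.arctan2(m[1,1],m[0,1]))
P=r.camera_params("wrist");im=r.camera("wrist");cv2.imwrite("pics/w1.png",im);print(P)
E
```

```text
[ 0.46142181 -0.39175845  0.30310693] [ 5.63722331e-01  8.25964145e-01  7.58750073e-05 -5.98950195e-04] 3.65 [-0.27379247  0.10720749  0.93898726] 1.6747825484782222e-05 0.0726
[[-0.364  0.931 -0.001]
 [ 0.931  0.364  0.001]
 [ 0.001 -0.001 -1.   ]] 0.37302526528181207
{'mtx': array([[330.19982563,   0.        , 317.375579  ],
       [  0.        , 330.19982563, 200.19105268],
       [  0.        ,   0.        ,   1.        ]]), 'dist_coeffs': array([-0.01589093,  0.        ,  0.        ,  0.        ,  0.        ]), 'world_from_camera': array([[ 0.93146207, -0.34415088, -0.11806177,  0.43049471],
       [ 0.36383622,  0.87992281,  0.30554714, -0.313402  ],
       [-0.00126907, -0.32756072,  0.94482928,  0.37392473],
       [ 0.        ,  0.        ,  0.        ,  1.        ]])}
```

View pics/w1.png

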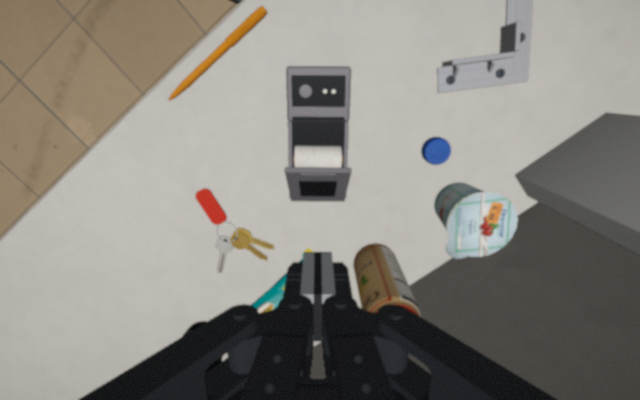

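The wrist view shows the printer square to the tool, with its front edge at (287..350, 67) and the lid straddling columns 287–350. The can is clear of the gripper. Next I'll press the lid down.

send_rows --pt "0 0 0.2 0 0 0 0" --pt "0 0 0.4 0 0 0 0" --pt "0 0 0.6 0 0 0 0" --pt "0 0 0.67 0 0 0 0" --pt "0 0 0.73 0 0 0 0" --pt "0 0 0.78 0 0 0 0" --pt "0 0 0.82 0 0 0 0" --pt "0 0 0.85 0 0 0 0" --pt "0 0 0.87 0 0 0 0" --pt "0 0 0.88 0 0 0 0" --pt "0 0 0.89 0 0 0 0" --pt "0 0 0.9 0 0 0 0"

```text
time_s: 4.9
position: [0.4617, -0.3913, 0.1241]
ee_rot: [0.563, 0.826, -0.0, 0.0]
contact_force: [0.2, -0.2, 0.7]
finger_gap: 0.0001
gripper_force: 0.4
```

send_rows --pt "0 0 0.005 0 0 0 0" --pt "0 0 0.01 0 0 0 0" --pt "0 0 0.013 0 0 0 0" --pt "0 0 0.013 0 0 0 0"

```text
time_s: 5.3
position: [0.4616, -0.3912, 0.1226]
ee_rot: [0.563, 0.826, 0.0, 0.0]
contact_force: [-2.3, 2.0, 6.7]
finger_gap: -0.0
gripper_force: 3.4
```

send_rows --pt "0 0 -0.1 0 0 0 0" --pt "0 0 -0.3 0 0 0 0.5" --pt "0.1 0 -0.5 0 0 0 1" --pt "0.18 0 -0.7 0 0 0 1" --pt "0.18 0 -0.8 0 0 0 1" --pt "0.18 0 -0.8 0 0 0 1" --pt "0.18 0 -0.8 0 0 0 1"

```text
time_s: 6.0
position: [0.4485, -0.3578, 0.2814]
ee_rot: [0.563, 0.826, -0.0, 0.001]
contact_force: [-0.2, -0.2, -0.2]
finger_gap: 0.0848
gripper_force: 0.0
```

```bash
python3 - <<'E'
from h import *
s=r.read_state();print(s['position'],s['time_s'],s['finger_gap'])
np.savez("w2.npz",**r.camera_params("wrist"));im=r.camera("wrist");cv2.imwrite("pics/w2.png",im)
im=r.camera("top");cv2.imwrite("pics/top2.png",im)
E
```

```text
[ 0.44846093 -0.35779997  0.28140217] 6.0 0.08476390281718695
```

View pics/w2.png

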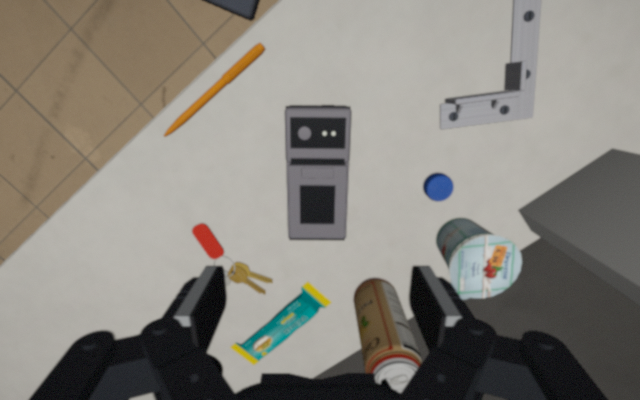

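The lid is shut flat. The printer corners are (285,107), (352,107), (347,240) and (290,240). The bracket's outer corner is at (533,117) and its short arm's end at (441,129).

```bash
python3 - <<'E'
from h import *
np.set_printoptions(precision=4,suppress=True)
P=dict(np.load("w2.npz"))
p=px2w("wrist",[(285.5,107),(351.5,107),(347,240),(290,240)],.05,P)
print(fit([(-.065,-.03),(-.065,.03),(.065,.03),(.065,-.03)],p))
print("wrist bracket",px2w("wrist",[(533,117),(441,129)],.003,P))
B0=px2w("top",c2i([(332,28),(48,177),(415,195),(380,217)]),.003);print(B0)
# tab inner-face bottoms (z~0) and end stop top inner edge (z=.03)
t=px2w("top",c2i([(68,227),(117,204),(258,130),(300,107)]),.0);e=px2w("top",c2i([(308,97),(358,210)]),.03)
print(t,e)
th=np.arctan2(*(t[3]-t[0])[[1,0]]);print("tab angle",th, "flange",np.arctan2(*(B0[0]-B0[1])[[1,0]]),"end",np.arctan2(*(B0[2]-B0[0])[[1,0]])+np.pi/2)
th=-1.08;u=np.array([np.cos(th),np.sin(th)]);v=np.array([-u[1],u[0]])
for n,a in(("B0",B0),("t",t),("e",e)):print(n,a[:,:2]@u,a[:,:2]@v)
E
```

```text
(array([ 0.4485, -0.3565]), np.float64(-1.1968929152688264), array([[ 0.0008,  0.0003],
       [-0.0008, -0.0004],
       [-0.0011, -0.0004],
       [ 0.0011,  0.0005]]))
wrist bracket [[ 0.6365 -0.2264  0.003 ]
 [ 0.5531 -0.2725  0.003 ]]
[[ 0.6355 -0.2279  0.003 ]
 [ 0.5583 -0.0877  0.003 ]
 [ 0.5528 -0.2714  0.003 ]
 [ 0.5416 -0.2543  0.003 ]]
[[ 0.5337 -0.0978  0.    ]
 [ 0.5457 -0.1222  0.    ]
 [ 0.5841 -0.1919  0.    ]
 [ 0.596  -0.2126  0.    ]] [[ 0.597  -0.2206  0.03  ]
 [ 0.5428 -0.2462  0.03  ]]
tab angle -1.0737448603314672 flange -1.06740620986737 end -1.0867296784971874
B0 [0.5005 0.3405 0.4999 0.4795] [0.4531 0.4511 0.3597 0.3578]
t [0.3378 0.3649 0.4445 0.4684] [0.4246 0.4237 0.4247 0.4254]
e [0.476 0.473] [0.4226 0.3627]
```

send_rows --pt "0 0 0.2 0 0 0 1" --pt "0 0 0.4 0 0 0 1" --pt "0 0 0.6 0 0 0 1" --pt "0 0 0.75 0 0 0 1" --pt "0 0 0.87 0 0 0 1" --pt "0 0 0.95 0 0 0 1" --pt "0 0 1.0 0 0 0 1" --pt "0 0 1.0 0 0 0 1"

```text
time_s: 6.9
position: [0.4468, -0.3566, 0.0785]
ee_rot: [0.564, 0.826, 0.0, -0.003]
contact_force: [-0.1, 0.8, 0.2]
finger_gap: 0.0852
gripper_force: 0.0
```

send_rows --pt "0 0 0.02 0 0 0 1" --pt "0 0 0.02 0 0 0 0.7" --pt "0 0 0.02 0 0 0 0.6" --pt "0 0 0.02 0 0 0 0.5" --pt "0 0 0.02 0 0 0 0.4" --pt "0 0 0.02 0 0 0 0.4"

```text
time_s: 7.5
position: [0.4489, -0.3582, 0.0784]
ee_rot: [0.563, 0.826, -0.0, 0.001]
contact_force: [-0.8, -0.8, 5.8]
finger_gap: 0.0595
gripper_force: 66.1
```

send_rows --pt "0.05 0.03 0 0 0 0 0.4" --pt "0.15 0.08 0 0 0 -0.01 0.4" --pt "0.25 0.13 0 0 0 -0.01 0.4" --pt "0.35 0.18 0 0 0 -0.02 0.4" --pt "0.46 0.24 0 0 0 -0.02 0.4" --pt "0.57 0.3 0 0 0 -0.03 0.4" --pt "0.68 0.36 0 0 0 -0.03 0.4" --pt "0.78 0.41 0 0 0 -0.038 0.4" --pt "0.87 0.45 0 0 0 -0.039 0.4" --pt "0.92 0.48 0 0 0 -0.039 0.4" --pt "0.92 0.48 0 0 0 -0.039 0.4"

```text
time_s: 8.6
position: [0.4714, -0.1492, 0.0784]
ee_rot: [0.511, 0.86, 0.001, 0.001]
contact_force: [0.1, 4.4, 8.7]
finger_gap: 0.0594
gripper_force: 66.9
```

```bash
python3 - <<'E'
from h import *
s=r.read_state();m=R.from_quat(s['ee_rot']).as_matrix();print(s['position'],np.arctan2(m[1,1],m[0,1])-np.pi/2,s['contact_force'])
im=r.camera("top");cv2.imwrite("pics/top3.png",im)
cv2.imwrite("pics/crop3.png",cv2.resize(im[120:260,165:360],None,fx=4,fy=4,interpolation=cv2.INTER_CUBIC))
E
```

```text
[ 0.47139443 -0.14922006  0.07839483] -1.0722815628019946 [0.12524903 4.41877549 8.70018012]
```

View pics/crop3.png

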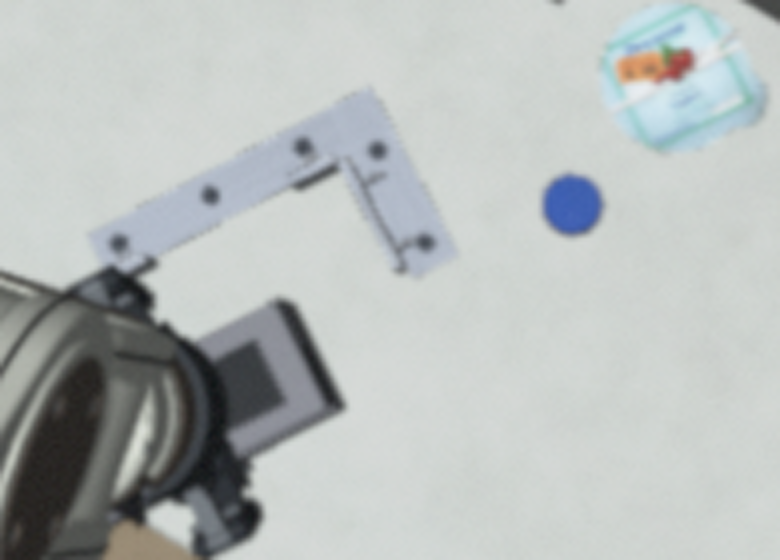

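The crop shows the printer square to the corner. Its back end is at about (315,350) and the side finger is still in front of the left tab. So I'll shift along +x first, then go in along +y.

send_rows --pt "-0.06 0 0 0 0 0 0.4" --pt "-0.12 0 0 0 0 0 0.4" --pt "-0.18 0 0 0 0 0 0.4" --pt "-0.18 0.06 0 0 0 0 0.4" --pt "-0.18 0.12 0 0 0 0 0.4" --pt "-0.18 0.17 0 0 0 0 0.4" --pt "-0.18 0.17 0 0 0 0 0.4"

```text
time_s: 9.35
position: [0.5186, -0.1661, 0.0784]
ee_rot: [0.512, 0.859, 0.0, 0.001]
contact_force: [0.3, -0.9, 7.2]
finger_gap: 0.0595
gripper_force: 66.8
```

```bash
python3 - <<'E'
from h import *
s=r.read_state();m=R.from_quat(s['ee_rot']).as_matrix();print(s['position'],np.arctan2(m[1,1],m[0,1])-np.pi/2,s['contact_force'])
im=r.camera("top")
a=cv2.resize(im[120:215,175:305],None,fx=6,fy=6,interpolation=cv2.INTER_CUBIC)
cv2.imwrite("pics/crop4.png",a)
E
```

```text
[ 0.51862044 -0.16611997  0.07841469] -1.0740733858883043 [ 0.32751113 -0.88755539  7.19208567]
```

View pics/crop4.png

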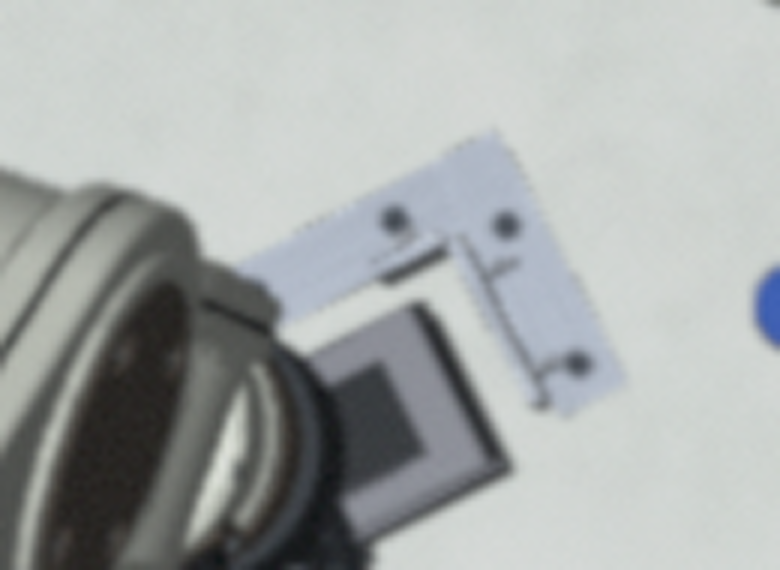

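The crop shows the printer aligned, with roughly 15–18 mm left to each stop. I'll close in slowly.

send_rows --pt "-0.02 0.02 0 0 0 0 0.4" --pt "-0.04 0.035 0 0 0 0 0.4" --pt "-0.06 0.05 0 0 0 0 0.4" --pt "-0.06 0.055 0 0 0 0 0.4" --pt "-0.06 0.06 0 0 0 0 0.4" --pt "-0.06 0.06 0 0 0 0 0.4"

```text
time_s: 10.0
position: [0.5326, -0.1711, 0.0784]
ee_rot: [0.512, 0.859, -0.001, -0.001]
contact_force: [-7.2, -1.3, 11.9]
finger_gap: 0.0593
gripper_force: 67.3
```

send_rows --pt "0 0.005 0 0 0 0 0.4" --pt "0 0.01 0 0 0 0 0.4" --pt "0 0.015 0 0 0 0 0.4" --pt "0 0.015 0 0 0 0 0.4"

```text
time_s: 10.4
position: [0.5353, -0.1701, 0.0784]
ee_rot: [0.512, 0.859, -0.001, -0.0]
contact_force: [-5.9, -1.9, 11.1]
finger_gap: 0.0592
gripper_force: 67.2
```

send_rows --pt "0 0.005 0 0 0 0 0.4" --pt "0 0.01 0 0 0 0 0.4" --pt "0 0.01 0 0 0 0 0.4"

```text
time_s: 10.7
position: [0.5357, -0.1699, 0.0785]
ee_rot: [0.512, 0.859, -0.003, -0.001]
contact_force: [-9.1, -4.9, 14.0]
finger_gap: 0.0591
gripper_force: 67.7
```

send_rows --pt "0 0.005 0 0 0 0 0.4" --pt "0 0.01 0 0 0 0 0.4" --pt "0 0.01 0 0 0 0 0.4"

```text
time_s: 11.0
position: [0.5359, -0.1698, 0.0785]
ee_rot: [0.512, 0.859, -0.004, -0.002]
contact_force: [-15.1, -7.6, 18.6]
finger_gap: 0.0596
gripper_force: 68.0
```

send_rows --pt "-0.005 0 0 0 0 0 0.4" --pt "-0.01 0 0 0 0 0 0.4" --pt "-0.015 0 0 0 0 0 0.4" --pt "-0.02 0 0 0 0 0 0.4" --pt "-0.02 0 0 0 0 0 0.4"

```text
time_s: 11.5
position: [0.5362, -0.1702, 0.0785]
ee_rot: [0.511, 0.859, -0.002, -0.005]
contact_force: [-18.8, 3.3, 24.1]
finger_gap: 0.0593
gripper_force: 68.5
```

send_rows --pt "-0.005 0 0 0 0 0 0.4" --pt "-0.01 0 0 0 0 0 0.4" --pt "-0.01 0 0 0 0 0 0.4"

```text
time_s: 11.8
position: [0.5367, -0.1708, 0.0784]
ee_rot: [0.511, 0.86, -0.001, -0.006]
contact_force: [-20.3, 5.7, 24.7]
finger_gap: 0.059
gripper_force: 68.7
```

send_rows --pt "0 0 -0.005 0 0 0 0.4" --pt "0 0 -0.005 0 0 0 0.4"

```text
time_s: 12.0
position: [0.5368, -0.1708, 0.0785]
ee_rot: [0.511, 0.86, -0.002, -0.006]
contact_force: [-17.6, 4.3, 19.7]
finger_gap: 0.0592
gripper_force: 67.9
```

send_rows --pt "-0.005 0 0 0 0 0 0.4" --pt "-0.01 0 0 0 0 0 0.4" --pt "-0.01 0 0 0 0 0 0.4"

```text
time_s: 12.3
position: [0.5375, -0.172, 0.0785]
ee_rot: [0.51, 0.86, -0.001, -0.007]
contact_force: [-18.2, 6.8, 20.4]
finger_gap: 0.059
gripper_force: 68.0
```

send_rows --pt "-0.005 0 0 0 0 0 0.4" --pt "-0.01 0 0 0 0 0 0.4" --pt "-0.01 0 0 0 0 0 0.4"

```text
time_s: 12.6
position: [0.5382, -0.1731, 0.0784]
ee_rot: [0.51, 0.86, -0.001, -0.008]
contact_force: [-18.1, 7.8, 21.6]
finger_gap: 0.0597
gripper_force: 68.2
```

send_rows --pt "-0.005 0 0 0 0 0 0.4" --pt "-0.01 0 0 0 0 0 0.4" --pt "-0.015 0 0 0 0 0 0.4" --pt "-0.015 0 0 0 0 0 0.4"

```text
time_s: 13.0
position: [0.5383, -0.1735, 0.0784]
ee_rot: [0.511, 0.86, 0.001, -0.01]
contact_force: [-21.2, 14.9, 25.7]
finger_gap: 0.0592
gripper_force: 68.9
```

send_rows --pt "-0.005 0 0 0 0 0 0.4" --pt "-0.01 0 0 0 0 0 0.4" --pt "-0.01 0 0 0 0 0 0.4"

```text
time_s: 13.3
position: [0.5384, -0.1738, 0.0783]
ee_rot: [0.51, 0.86, 0.002, -0.012]
contact_force: [-23.9, 19.6, 28.3]
finger_gap: 0.0593
gripper_force: 69.2
```

```bash
python3 - <<'E'
from h import *
s=r.read_state();m=R.from_quat(s['ee_rot']).as_matrix();print(m.round(4),np.arctan2(m[1,1],m[0,1])-np.pi/2,s['moment'])
im=r.camera("top");a=cv2.resize(im[120:215,175:305],None,fx=6,fy=6,interpolation=cv2.INTER_CUBIC)
cv2.imwrite("pics/crop5.png",a)
E
```

```text
[[-0.4793  0.8775 -0.018 ]
 [ 0.8774  0.4795  0.0153]
 [ 0.0221 -0.0085 -0.9997]] -1.0706648401146546 [3.40144494 3.88904898 0.06423279]
```

View pics/crop5.png

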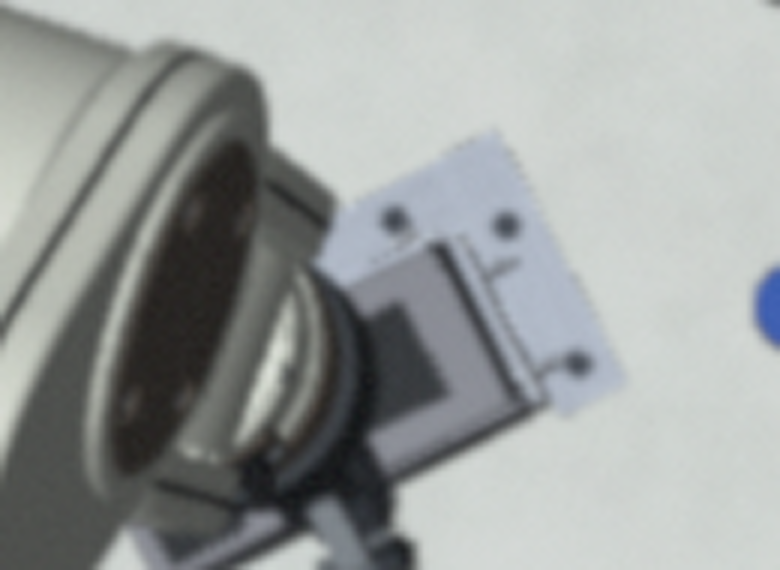

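send_rows --pt "0 0.005 0 0 0 0 0.4" --pt "0 0.01 0 0 0 0 0.4" --pt "0 0.01 0 0 0 0 0.4" --pt "0 0.01 0 0 0 0 0.4" --pt "0 0.01 0 0 0 0 0.4" --pt "0 0.01 0 0 0 0 0.4" --pt "0 0.01 0 0 0 0 0.4"

```text
time_s: 14.05
position: [0.5388, -0.1736, 0.0784]
ee_rot: [0.51, 0.86, 0.0, -0.012]
contact_force: [-26.9, 17.0, 31.3]
finger_gap: 0.0595
gripper_force: 69.5
```

```bash
python3 - <<'E'
from h import *
s=r.read_state();m=R.from_quat(s['ee_rot']).as_matrix();f=s['contact_force']
u=np.array([.4757,-.8796]);v=np.array([.8796,.4757]);print(f,f[:2]@u,f[:2]@v,s['position'],np.arctan2(m[1,1],m[0,1])-np.pi/2,m[:,2])
r.camera("scene");r.camera("top")
for c in("scene","top"):
  for n in("lid_edge","printer"):
    print(c,n,[(np.round(d['centre'],3),d['p']) for d in r.spot_in(n,c)[:1]])
E
```

```text
[-26.9030874   16.96899884  31.32905277] -27.723730056404886 -15.591802931385509 [ 0.53875766 -0.17361356  0.07836282] -1.0707646865953615 [-0.02108755  0.01312731 -0.99969145]
scene lid_edge [(array([ 0.543, -0.176,  0.049]), 0.65)]
scene printer [(array([ 0.514, -0.146,  0.047]), 0.63)]
top lid_edge [(array([ 0.554, -0.211,  0.05 ]), 0.98)]
top printer [(array([ 0.542, -0.206,  0.048]), 0.73)]
```

send_rows --pt "0 0.005 0 0 0 0 0.4" --pt "0 0.01 0 0 0 0 0.4" --pt "0 0.01 -0.002 0 0 0 0.4" --pt "0 0.01 -0.004 0 0 0 0.4" --pt "0 0.01 -0.004 0 0 0 0.4" --pt "0 0.01 -0.004 0 0 0 0.4"

```text
time_s: 14.95
position: [0.539, -0.1735, 0.0784]
ee_rot: [0.51, 0.86, -0.001, -0.014]
contact_force: [-30.1, 12.6, 31.0]
finger_gap: 0.0593
gripper_force: 68.9
```

```bash
python3 - <<'E'
from h import *
s=r.read_state();f=s['contact_force']
u=np.array([.4757,-.8796]);v=np.array([.8796,.4757]);print(f,f[:2]@u,f[:2]@v,s['position'],s['time_s'])
im=r.camera("scene")
cv2.imwrite("pics/s6.png",cv2.resize(im[170:290,170:330],None,fx=5,fy=5,interpolation=cv2.INTER_CUBIC))
E
```

```text
[-30.07818448  12.59586737  31.00804841] -25.387517293832293 -20.464916962896282 [ 0.53901314 -0.17349624  0.0784239 ] 14.95
```

View pics/s6.png

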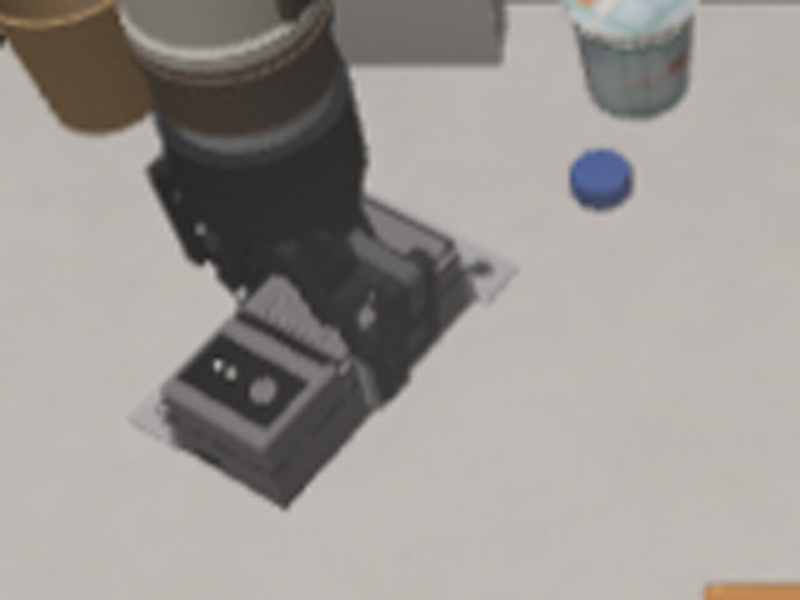

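The scene crop shows the printer flat in the corner with its lid flush. The fingers are still gripping it, both stops are loaded, and the bystanders haven't been touched. I'll hand it in.

```bash
python3 -c "
from rig import r
print(r.sign_off())"
```

```text
the job is handed in; nothing more can be done
None
```

I shut the lid and handed the job in with the printer still gripped and pressed against both stops; the wrist force was about 25 N toward the end stop and 20 N toward the side tabs, including some counter friction, and the verdict was not shown to me.

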